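# Close up the sample racks in the loading magazine

### The job

Close up the two sample racks in the loading magazine with its sliding pusher: with your fingertips press down the release plate in the finger well in the middle of the pusher to free its brake, keep it pressed and push the pusher along its rails until its shoes are right up against the stop blocks at the engraved lines, then take your fingers off so that the plate springs up and the brake grips again. Let the pusher alone move the racks: do not touch or lift them or their tubes, do not force the pusher along with the plate up, and leave the other things on the bench alone.

Things in the scene. Friction and masses are not known exactly. Their poses are not given: they have to be found in the camera images.
- tray: rack magazine fixed to the bench, an open-ended aluminium channel 240 mm wide (its x) and 320 mm long (its y). Origin at the middle of its underside; x across the lane, y along the lane towards the gate (the full-width wall, 62 mm high, inner face at y = +140 mm), z up. Floor top at z = 6 mm, side rails 50 mm high at x = +/-112 mm, a low 24 mm sill at y = -157 mm.
- pusher (a joint): how far the pusher has slid along the tray's +y, in m: 0 = fully back, 0.150 = its shoes against the stop blocks (hard end). A 196 mm wide, 78 mm high white plate across the lane (front face 45 mm ahead of the well's middle) with a finger well behind it and a black shoe on each rail. Release plate down: slides with 1 to 6 N. Plate up: the brake holds against 15 N (gives under 1 mm).
- plate (a joint): how far the release plate is pressed down, in m: 0 = up (brake gripping), 0.008 = fully down (hard end). It springs back up when let go. Pressing it takes about 6 N for the first 3 mm, where the brake comes off, rising to about 8 N at the bottom: press it 5 mm or more to slide freely.
- plate_top (a point): middle of the top of the release plate (ribbed dark steel, 98 mm across the lane by 48 mm along it), which is the bottom of the finger well in the middle of the pusher; 80 mm above the bench when up. The well is open at the top, 100 mm across by 50 mm along the lane inside; its 7 mm walls stand 6 mm above the raised plate (to 86 mm) and belong to the pusher, so a finger in the well may push against them. Axes as the tray's.
- stop (a point): top rear edge, on the +x rail, of the dark steel stop block (16 mm cube, one on each rail) at the engraved line; 66 mm above the bench. The pusher's shoe meets this rear face. With the pusher at the stop the middle of the release plate is 45 mm behind this (tray -y) and on the lane's middle line.
- rack_front_mid (a point): centre of the sample rack nearer the gate (200 mm long across the lane, 24 mm thick, 56 mm high, capped tubes stand in it up to 97 mm above its underside; 0.22 kg, loose). x along its length, y through its thickness. Home against the gate: tray y = +128 mm.
- rack_rear_mid (a point): centre of the second sample rack, between the first and the pusher; same size. Home: tray y = +104 mm.
- foam_rack: white foam tube rack, 130 x 200 x 42 mm, with capped tubes standing in it up to 99 mm; loose bystander. Origin under its middle.
- reagent: white bottle, 60 mm diameter, 130 mm high; loose bystander. Origin under its middle.
- marker: marker pen lying on the bench, 130 mm long, 16 mm thick; loose bystander. Origin under its middle, x along it.
Things that resemble listed ones, but are neither listed nor needed, are in the scene too. Leave any red look-alike of the part that bears rack_front_mid alone. What is shaped like the part that bears rack_rear_mid but green is not meant.

How it is judged:
On the way, in this order (a step that is already met when the one before it is completed fails the run):
1. the release plate is pressed down (4 mm or more, brake off) before the pusher has been moved far (value of joint plate above 0.004 m and value of joint pusher below 0.1 m), for 0.1 s.
2. the pusher is up against the stop blocks (value of joint pusher above 0.146 m), for 0.1 s.
At the end, for the whole second after the job is handed in: the pusher stands within 4 mm of its stop with the release plate up again (within 1.5 mm) and the brake gripping, and both racks stand upright at rest, home against the gate within 7 mm (value of joint pusher above 0.146 m and value of joint plate below 0.0015 m and velocity of joint pusher below 0.005 m/s and y of rack_front_mid in the frame of tray above 0.121 m and y of rack_rear_mid in the frame of tray above 0.097 m and angle between each of rack_front_mid, rack_rear_mid's own z axis and vertical below 0.1 rad and linear speed of each of rack_front, rack_rear below 0.01 m/s); the robot touches nothing.
It fails at once if the pusher is forced along against its brake (the robot pushes with over 15 N and it moves while the release plate is up, short of the stop) ((velocity of joint pusher above 0.012 m/s or velocity of joint pusher below -0.012 m/s) and value of joint plate below 0.001 m and value of joint pusher below 0.145 m and contact force between any of the fingers, the arm and tray above 15 N).
It fails at once if the robot touches a rack or its tubes (contact force between any of the fingers, the arm and rack_front above 0.5 N or contact force between any of the fingers, the arm and rack_rear above 0.5 N).
It fails at once if a rack is lifted or tipped (height (world z) of any of rack_front_mid, rack_rear_mid above 0.044 m or angle between any of rack_front_mid, rack_rear_mid's own z axis and vertical above 0.3 rad).
It fails at once if a bystander is disturbed (moved more than 15 mm) (distance of any of foam_rack, reagent, marker from where it was at the start of the episode above 0.015 m).
It also fails if it takes over 35 s, if anything falls off the work surface, if the arm or the gripper's body presses on something with over 40 N, if the wrist force passes 120 N, or if a joint passes its speed limit or range.

### The arm

A 6-joint arm with a two-finger parallel gripper is mounted at the origin on the work surface. World frame = base frame: x ahead of the robot, y to its left, z up, the work surface at z = 0. Lengths are in m, angles in rad, forces in N, time in s.
With the tool pointing down it reaches from about 0.35 to 0.925 m from the base axis. Payload 6.4 kg.
Tool frame: the origin (TCP) lies between the finger pads; the fingertips stand arm.tip_reach ahead of it and the grasp point (between the pads) lies 3 mm ahead of it (arm.tip_reach is the distance from the TCP to the fingertips, in m); z points along the fingers, y is the direction in which the jaws open and shut (so a half turn about z gives the same grasp; the last joint's range is limited). The gripper opens to 94 mm and grips with 3 to 60 N. Pads are 16 mm wide; open, the fingers measure 119 mm over their backs; the gripper's body (75 mm by 177 mm) begins 78 mm behind the grasp point.
Start: joints at [-1.288, 0.245, 1.558, -0, 1.339, -0.174], TCP at [0.287, -0.583, 0.227] pointing down, gripper open.
Joint ranges: [-3.13, 3.13], [-1.02, 2.26], [0.13, 2.54], [-0.95, 4.09], [0.21, 2.88], [-2.74, 2.74]. Speed limits (rad/s): [2.57, 2.57, 3.14, 3.14, 3.14, 3.14].

### API

Orientations are given as a rotation vector (axis times angle).
In Python, from bench import arm, optics, ticket gives the robot as it stands. The module is installed in compiled form; this text tells all that it offers.
- The arm moves only by the tool servo_tool, never from a script. Its arguments are lists of equal length, an entry for each row: "linear": the shift along the world's x, y, z in m, a list of three; "angular": the turn, a rotation vector about the world's x, y, z in degrees, a list of three; "jaw": the closure, from 0 (fully open) to 1 (shut). A call has 1 to 12 rows; each row shifts and turns the pose as measured when the row begins; what a row does not reach is not made up. A row lasts 1/8 s, in which the tool goes at most 62.5 mm and 10.7 degrees, less where a joint would pass 70% of its speed; a pose out of reach is approached as far as the arm can. A call is refused whole if a number of a shift passes 0.0625 or a number of a turn 10.7, either way. A call with a gripper value outside its range is refused whole. The fingers move at their own pace and stop on an object; "newtons" is the grip in N (left out, the last holds). Time passes only in rows, so rows that do not move let the fingers close. It gives the time, the measured TCP pose, the force and the opening at its end, in the units of the state.
- arm.observe(): the state, without advancing time (a new reading comes with each control period).
- optics.snapshot(name): name is "scene" or "top" or "wrist"; returns the picture (480x640x3 uint8, red, green, blue); there is no depth.
- optics.calibration(name): a dict with "fx", "fy", "cx", "cy" (pixels), "extrinsics" (4x4, takes a point from camera to world coordinates). Camera axes: x right, y up, looking along -z (the intrinsics and any distortion apply to the point x, -y, -z); pixel columns grow to the right and rows downward; lengths in m; the calibration is good to about 2 mm. A picture is of the moment at which its call begins: read the wrist's pose just before it. calibration takes no time and is no camera call; for the wrist camera it gives the pose at the moment of the call.
- ticket.close_job(): hands the job in, once; it reports no verdict.
The state is a dict: "clock": time; "joint_positions": joint angles; "joint_vel": joint speeds; "joint_torque": joint torques, N m; "ee_pos": TCP position; "eef_rot": TCP orientation; "ft_force": force on the tool from outside, world axes, zero at the start; "moment": the same for the moment, N m; "width": finger opening in m.
Only numpy, scipy, OpenCV 4.12 (cv2) and the standard library are available. Lean on these libraries where they do the work, as an engineer would, in place of code of your own. Each camera call takes 0.05 s, during which the arm holds its last target. There are 200 camera calls.

## Working session

There is one attempt and no reset: what is moved stays moved. The work goes in short steps, Python scripts to look and compute and a tool call to move; the robot and the scene stay as the last step left them, time stands still between calls to the robot, and variables do not carry over. Pictures are saved under pics/ and viewed, about 8 in all and at most 12, crops included, and the job is handed in when it is done.

Besides the shell and the picture viewer there is one more tool, called after ">>>" as name(argument=value, ...) on one line, values as JSON. servo_tool: Moves the arm, as the interface text tells. Its arguments: {"type":"object","properties":{"linear":{"type":"array"},"angular":{"type":"array"},"jaw":{"type":"array"},"newtons":{"type":"number"}},"required":["linear","angular","jaw"]}

```bash
mkdir -p pics; cat > h.py <<'E'
import numpy as np, cv2
from bench import arm, optics, ticket
def snap(n,f):
    p=optics.snapshot(n); cv2.imwrite('pics/'+f,p[:,:,::-1]); return p
def ray(n,u,v,z):
    c=optics.calibration(n);E=np.array(c['extrinsics'])
    d=E[:3,:3]@np.array([(u-c['cx'])/c['fx'],-(v-c['cy'])/c['fy'],-1]);o=E[:3,3]
    return o+d*(z-o[2])/d[2]
def proj(n,P):
    c=optics.calibration(n);E=np.array(c['extrinsics']);q=E[:3,:3].T@(np.array(P)-E[:3,3])
    return c['cx']+c['fx']*q[0]/-q[2], c['cy']-c['fy']*q[1]/-q[2]
E
python3 - <<'E'
from h import *
print(optics.calibration('top'));print(optics.calibration('scene'))
snap('top','top1.png');snap('scene','sc1.png')
print(arm.observe(),arm.tip_reach)
E
```

```text
{'fx': 477.0169574508881, 'fy': 477.0169574508881, 'cx': 322.666754168442, 'cy': 228.73679530598486, 'extrinsics': array([[-0.00794975,  0.99676492, -0.07997816,  0.45312209],
       [-0.999953  , -0.00748026,  0.00616814,  0.01353238],
       [ 0.00554993,  0.08002343,  0.99677753,  1.13613388],
       [ 0.        ,  0.        ,  0.        ,  1.        ]])}
{'fx': 525.3031622629795, 'fy': 525.3031622629795, 'cx': 323.27895194568265, 'cy': 234.78095524230204, 'extrinsics': array([[ 0.87086721, -0.41878883,  0.25730569,  0.86294671],
       [ 0.49128084,  0.72537475, -0.48215621, -0.615848  ],
       [ 0.01527858,  0.54630339,  0.83744801,  1.15260474],
       [ 0.        ,  0.        ,  0.        ,  1.        ]])}
{'clock': 0.1, 'joint_positions': array([-1.28806662e+00,  2.45711930e-01,  1.55882249e+00,  1.51146821e-05,
        1.33867297e+00, -1.74112385e-01]), 'joint_vel': array([-3.33437069e-04, -2.40997100e-03, -2.32235898e-03,  9.26925339e-06,
       -1.74991303e-03,  4.45885217e-05]), 'joint_torque': array([ 5.79419848e-04, -4.16916919e+01, -3.15525019e+01,  6.87460718e-02,
        3.09823151e-02, -5.27206532e-05]), 'ee_pos': array([ 0.2865949 , -0.58288669,  0.2265136 ]), 'eef_rot': array([-3.05842023e+00, -7.11011201e-01,  1.14556276e-04]), 'ft_force': array([-0.51863237, -0.05749613,  1.01370841]), 'moment': array([-0.00858397,  0.02449513,  0.02518664]), 'width': 0.0938762833988333} 0.022
```

View pics/top1.png

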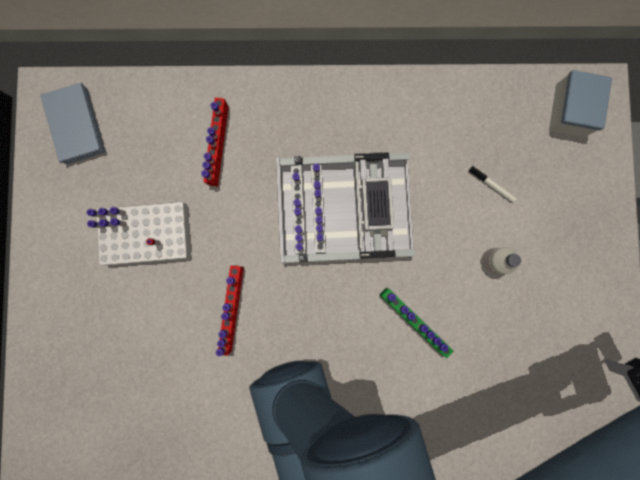

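View pics/sc1.png

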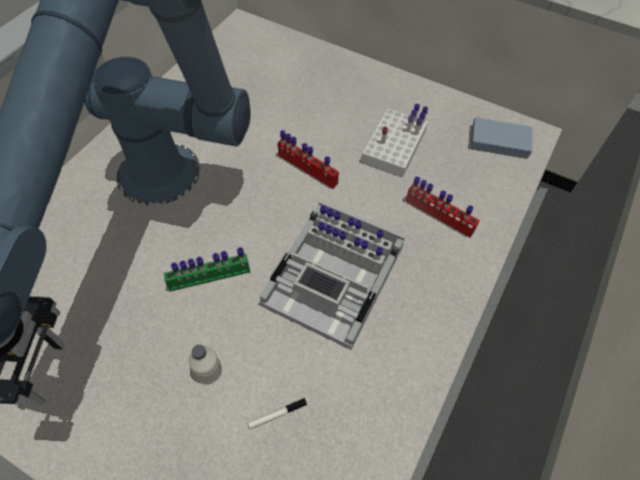

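The top view shows the magazine around (345,208), with the gate at the left (282,210), the two white racks at (298,208) and (319,208), and the release plate at about (379,203). Look-alikes: red racks at (215,140) and (230,310), and a green one at (416,322). None of these are wanted. Next is a close crop of the magazine.

```bash
python3 - <<'E'
from h import *
t=cv2.imread('pics/top1.png')[140:275,265:425]; cv2.imwrite('pics/c.png',cv2.resize(t,None,fx=5,fy=5,interpolation=cv2.INTER_CUBIC)[:600])
t=cv2.imread('pics/sc1.png')[195:350,250:415]; cv2.imwrite('pics/c2.png',cv2.resize(t,None,fx=3.8,fy=3.8,interpolation=cv2.INTER_CUBIC))
E
```

```text
(no output)
```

View pics/c.png

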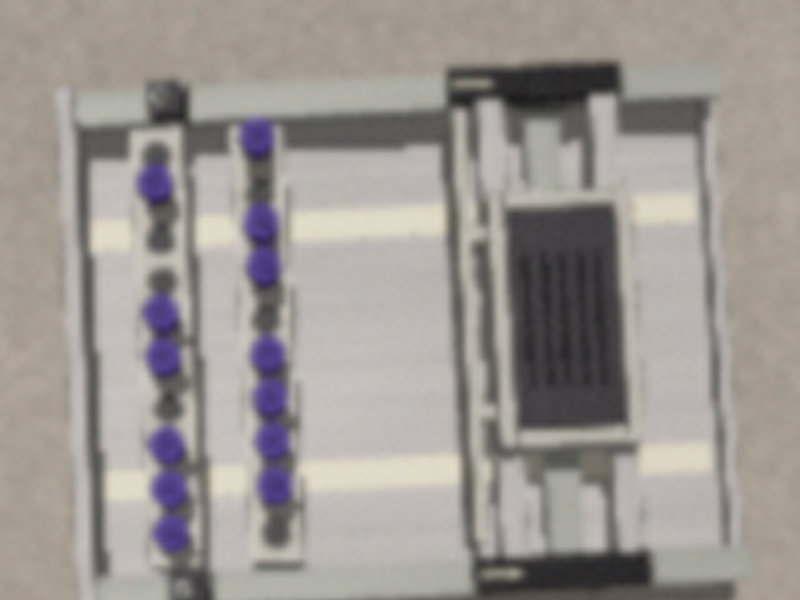

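View pics/c2.png

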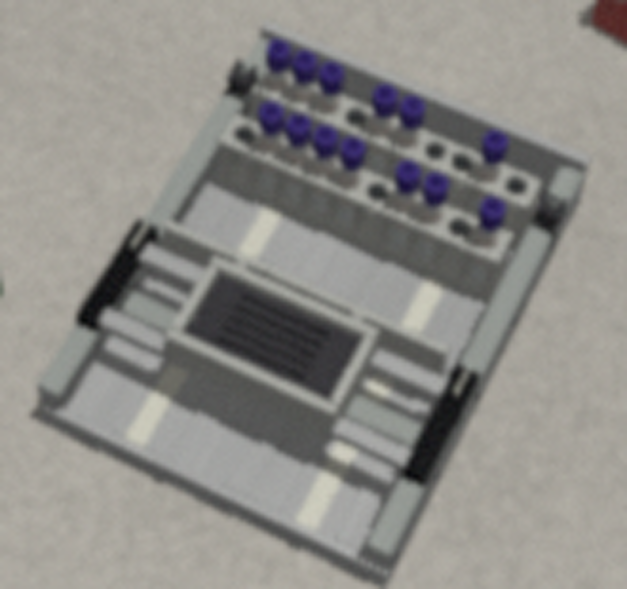

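The pusher well holds the dark ribbed plate. Its crop corners are (508,208), (612,205), (628,428) and (518,430). The stop blocks' rear edges are at crop (187,100) and (208,583).

```bash
python3 - <<'E'
from h import *
def r(u,v,z,n='top'): return ray(n,265+u/5,140+v/5,z)
P=np.array([r(*p,.08) for p in [(508,208),(612,205),(628,428),(518,430)]]);m=P.mean(0);print(P.round(4),m.round(4))
R=np.array([r(*p,.086) for p in [(487,193),(633,188),(643,440),(503,446)]]);print('rim',R.round(4),R.mean(0))
a=r(187,100,.066);b=r(208,583,.066);d=a-b;print('stops',a,b,np.linalg.norm(d),'yaw deg',np.degrees(np.arctan2(d[1],d[0])))
c=(a+b)/2;x=d/np.linalg.norm(d);y=np.array([-x[1],x[0],0])
print('travel',y@(c-m)-.045,y@(c-R.mean(0))-.045,'offset',x@(c-m),'x',x,'y',y)
S=[ray('scene',250+u/3.8,195+v/3.8,.08) for u,v in [(214,266),(362,333),(327,399),(184,327)]];print('scene',np.array(S).round(4),np.mean(S,0))
a=ray('scene',250+545/3.8,195+224/3.8,.066);b=ray('scene',250+237/3.8,195+93/3.8,.066)
for e in [(62,88),(83,598)]: print(r(*e,.062))
for p in [(460,82),(640,575)]: print(r(*p,.06))
print((np.degrees(np.arctan2(*(P[0]-P[3])[1::-1]))),np.degrees(np.arctan2(*(P[1]-P[2])[1::-1])))
import scipy.spatial.transform as s
print(s.Rotation.from_rotvec(arm.observe()['eef_rot']).as_matrix())
E
```

```text
[[ 0.6431 -0.0923  0.08  ]
 [ 0.6441 -0.1389  0.08  ]
 [ 0.5437 -0.1441  0.08  ]
 [ 0.5432 -0.0952  0.08  ]] [ 0.5935 -0.1176  0.08  ]
rim [[ 0.6488 -0.0824  0.086 ]
 [ 0.6506 -0.1476  0.086 ]
 [ 0.5378 -0.1498  0.086 ]
 [ 0.5356 -0.0878  0.086 ]] [ 0.59322089 -0.11689199  0.086     ]
stops [0.69630577 0.05179774 0.066     ] [0.47665166 0.04339255 0.066     ] 0.21981486996170135 yaw deg 2.1913868735754005
travel 0.12036906846261246 0.11962464513989497 offset -0.0007157893562855346 x [0.99926868 0.03823759 0.        ] y [-0.03823759  0.99926868  0.        ]
scene [[ 0.5405 -0.092   0.08  ]
 [ 0.6419 -0.0876  0.08  ]
 [ 0.6447 -0.1369  0.08  ]
 [ 0.5463 -0.1378  0.08  ]] [ 0.59335568 -0.11358484  0.08      ]
[0.70316336 0.10903153 0.062     ]
[0.47045021 0.09968588 0.062     ]
[ 0.70520705 -0.07314279  0.06      ]
[ 0.4788613  -0.15126393  0.06      ]
1.6746524195642727 2.985831033648789
[[ 8.97451577e-01  4.41112770e-01 -4.36350371e-04]
 [ 4.41112888e-01 -8.97450279e-01  1.55472994e-03]
 [ 2.94208468e-04 -1.58777461e-03 -9.99998696e-01]]
```

>>> servo_tool(linear=[[0.025,0.04,0],[0.025,0.04,0],[0.025,0.04,0],[0.025,0.04,0],[0.025,0.04,0],[0.025,0.04,0],[0.025,0.04,0],[0.025,0.04,0],[0.025,0.04,0],[0.025,0.04,0],[0.025,0.04,0],[0.025,0.03,0]], angular=[[0,0,-2],[0,0,-2],[0,0,-2],[0,0,-2],[0,0,-2],[0,0,-2],[0,0,-2],[0,0,-2],[0,0,-2],[0,0,-2],[0,0,-2],[0,0,-2]], jaw=[1,1,1,1,1,1,1,1,1,1,1,1], newtons=20)

```text
clock: 1.6
ee_pos: [0.5898, -0.0965, 0.2207]
eef_rot: [-3.133, -0.028, 0.005]
ft_force: [0.3, -1.1, -0.4]
width: 0.0002
```

>>> servo_tool(linear=[[0.003,-0.012,-0.03],[0,0,-0.03],[0,0,-0.03],[0,0,0]], angular=[[0,0,1],[0,0,0],[0,0,0],[0,0,0]], jaw=[1,1,1,1])

```text
clock: 2.1
ee_pos: [0.5934, -0.105, 0.1272]
eef_rot: [-3.132, -0.065, 0.007]
ft_force: [0.3, 0.1, -0.8]
width: 0.0009
```

```bash
python3 - <<'E'
from h import *
p=arm.observe()['ee_pos'];print(p)
w=snap('wrist','w1.png');print(proj('wrist',p+[0,0,-.022]),[proj('wrist',q) for q in ([.593,-.1165,.08],[.592,-.0915,.086])])
s=snap('scene','s2.png');cv2.imwrite('pics/both.png',np.hstack([cv2.resize(w,(400,300)),cv2.resize(s[180:345,230:450],(400,300))])[:,:,::-1])
E
```

```text
[ 0.59343832 -0.10500962  0.12720835]
(np.float64(323.85938969404805), np.float64(293.14666487680466)) [(np.float64(344.2835231125274), np.float64(277.2724012128358)), (np.float64(299.98994362771657), np.float64(280.935671074948))]
```

View pics/both.png

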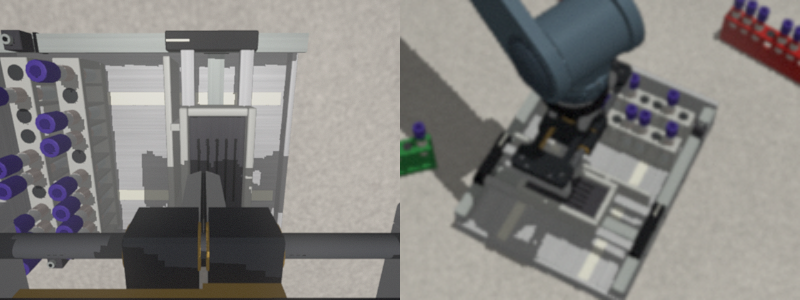

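The wrist view shows the closed fingers over the front part of the well (tip at about (203,190) in the half-size view, plate spanning columns 188–250). They are too close to the front wall, so I'll back off 6 mm and then press.

>>> servo_tool(linear=[[0,-0.006,0],[0,0,0],[0,0,-0.01],[0,0,-0.008],[0,0,-0.004],[0,0,-0.003]], angular=[[0,0,0],[0,0,0],[0,0,0],[0,0,0],[0,0,0],[0,0,0]], jaw=[1,1,1,1,1,1])

```text
clock: 2.95
ee_pos: [0.5977, -0.1133, 0.1082]
eef_rot: [-3.137, -0.065, -0.012]
ft_force: [-0.3, 0.7, -0.2]
width: 0.0004
```

>>> servo_tool(linear=[[-0.003,0.001,-0.004],[0,0,-0.003],[0,0,-0.003],[0,0,-0.003],[0,0,-0.003]], angular=[[0,0,0],[0,0,0],[0,0,0],[0,0,0],[0,0,0]], jaw=[1,1,1,1,1])

```text
clock: 3.58
ee_pos: [0.5944, -0.1124, 0.0942]
eef_rot: [-3.137, -0.066, -0.008]
ft_force: [-3.6, -1.0, 8.7]
width: 0.0004
```

>>> servo_tool(linear=[[0,0.004,0],[0,0.006,0],[0,0.008,0],[0,0.008,0]], angular=[[0,0,0],[0,0,0],[0,0,0],[0,0,0]], jaw=[1,1,1,1])

```text
clock: 4.08
ee_pos: [0.5935, -0.0891, 0.0984]
eef_rot: [3.139, 0.067, 0.001]
ft_force: [-4.3, -0.7, 6.5]
width: 0.0001
```

>>> servo_tool(linear=[[0,0,-0.004],[0,0,-0.002],[0,0.006,-0.0015],[0,0.008,-0.0015]], angular=[[0,0,0],[0,0,0],[0,0,0],[0,0,0]], jaw=[1,1,1,1])

```text
clock: 4.58
ee_pos: [0.5932, -0.0765, 0.0942]
eef_rot: [3.135, 0.069, -0.005]
ft_force: [-7.8, -0.2, 11.2]
width: 0.0003
```

>>> servo_tool(linear=[[0,0.008,-0.001],[-0.0005,0.008,-0.001],[-0.0005,0.008,-0.001],[-0.0005,0.008,-0.001]], angular=[[0,0,0],[0,0,0],[0,0,0],[0,0,0]], jaw=[1,1,1,1])

```text
clock: 5.08
ee_pos: [0.5919, -0.0464, 0.0952]
eef_rot: [3.129, 0.071, -0.008]
ft_force: [-4.6, -1.1, 7.5]
width: 0.0009
```

```bash
python3 - <<'E'
from h import *
w=snap('wrist','w2.png');s=snap('top','t2.png');cv2.imwrite('pics/b2.png',np.hstack([cv2.resize(w,(400,300)),cv2.resize(s[140:275,265:445],(400,300))])[:,:,::-1])
E
```

```text
(no output)
```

View pics/b2.png

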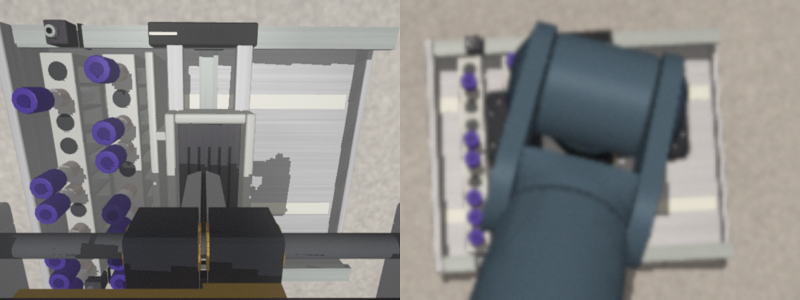

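The wrist view shows the pusher following, with its shoe at (150–257, 35) and the stop block at (45–78, 33). The fingers are in the well with the plate down and the rear rack is standing clear. Continuing.

>>> servo_tool(linear=[[0,0.004,-0.0015],[-0.0002,0.007,-0.0012],[-0.0002,0.007,-0.0012],[-0.0002,0.007,-0.0012],[-0.0002,0.007,-0.0012]], angular=[[0,0,0],[0,0,0],[0,0,0],[0,0,0],[0,0,0]], jaw=[1,1,1,1,1])

```text
clock: 5.8
ee_pos: [0.5909, -0.017, 0.0947]
eef_rot: [3.121, 0.074, -0.014]
ft_force: [-4.6, -3.0, 7.5]
width: 0.0004
```

>>> servo_tool(linear=[[0,0.004,-0.0012],[0,0.004,-0.0012],[0,0.004,-0.0012],[0,0.004,-0.0012],[0,0.004,-0.0012]], angular=[[0.2,0,0],[0.2,0,0],[0.2,0,0],[0.2,0,0],[0.2,0,0]], jaw=[1,1,1,1,1])

```text
clock: 6.42
ee_pos: [0.5942, -0.0033, 0.0964]
eef_rot: [3.124, 0.079, -0.006]
ft_force: [-3.7, -3.7, 7.0]
width: 0.0003
```

```bash
python3 - <<'E'
from h import *
w=snap('wrist','w3.png');cv2.imwrite('pics/b3.png',w[:,:,::-1])
E
```

```text
(no output)
```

View pics/b3.png

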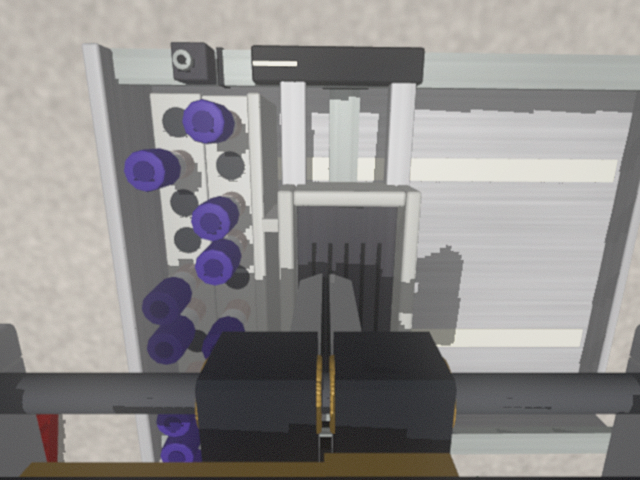

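The wrist view shows the shoe front edge at column 252 and the stop's rear face at about column 215, so about 15 mm remains. The racks are upright and touching each other.

>>> servo_tool(linear=[[0,0.003,-0.003],[0,0.005,-0.0018],[0,0.005,-0.0018],[0,0.005,-0.0018]], angular=[[0.2,0,0],[0.2,0,0],[0.2,0,0],[0.2,0,0]], jaw=[1,1,1,1])

```text
clock: 6.98
ee_pos: [0.5961, 0.0081, 0.0944]
eef_rot: [3.123, 0.082, -0.004]
ft_force: [-7.8, -5.5, 10.7]
width: 0.0005
```

>>> servo_tool(linear=[[-0.001,0.005,-0.0012],[-0.001,0.005,-0.0012],[-0.001,0.005,-0.0012],[-0.001,0.005,-0.0012]], angular=[[0.2,0,0],[0.2,0,0],[0.2,0,0],[0.2,0,0]], jaw=[1,1,1,1])

```text
clock: 7.48
ee_pos: [0.5954, 0.0187, 0.0951]
eef_rot: [3.115, 0.088, 0.006]
ft_force: [-1.4, -22.1, 2.7]
width: 0.0008
```

```bash
python3 - <<'E'
from h import *
w=snap('wrist','w4.png');cv2.imwrite('pics/b4.png',w[20:320,60:460,::-1])
E
```

```text
(no output)
```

View pics/b4.png

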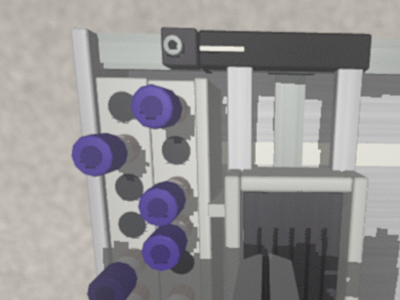

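The crop shows the shoe front (197,48) tight against the stop block, and the racks upright against the gate. Push force is 22 N, so it's at the hard end. I'll relax and lift straight up.

>>> servo_tool(linear=[[0,0,-0.001],[0,0,0.005],[0,0,0.01],[0,0,0.015],[0,0,0.03],[0,0,0.04],[0,0,0.05],[0,0,0.05],[0,0,0]], angular=[[0,0,0],[0,0,0],[0,0,0],[0,0,0],[0,0,0],[0,0,0],[0,0,0],[0,0,0],[0,0,0]], jaw=[1,1,1,1,1,1,1,1,1])

```text
clock: 8.65
ee_pos: [0.5954, 0.0183, 0.3068]
eef_rot: [3.114, 0.088, 0.015]
ft_force: [1.1, 0.2, -0.7]
width: 0.0007
```

```bash
python3 - <<'E'
from h import *
w=snap('wrist','w5.png');s=snap('scene','s5.png');cv2.imwrite('pics/b5.png',np.hstack([cv2.resize(w,(400,300)),cv2.resize(s[180:345,230:450],(400,300))])[:,:,::-1])
E
```

```text
(no output)
```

View pics/b5.png

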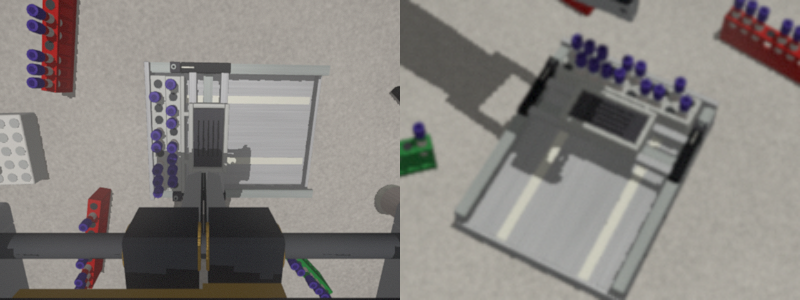

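The pusher is forward at the stops, the racks are upright at the gate, and the arm is clear. One last close crop will confirm the shoe gap and the plate height.

```bash
python3 - <<'E'
import cv2
w=cv2.imread('pics/w5.png')[90:330,220:400];cv2.imwrite('pics/b6.png',cv2.resize(w,None,fx=2.5,fy=2.5,interpolation=cv2.INTER_CUBIC))
E
```

```text
(no output)
```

View pics/b6.png

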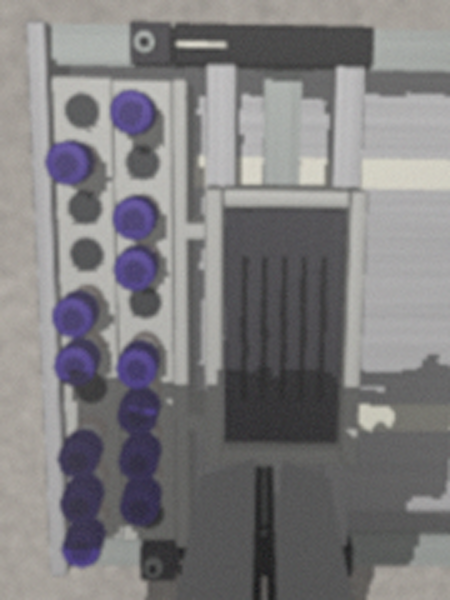

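The shoe at (172,45) touches the stop block with no visible gap, the racks sit flush against each other and the gate, and the plate looks flush as it did at the start.

```bash
python3 -c "
from h import *
print(ticket.close_job())"
```

```text
the job is handed in; nothing more can be done
None
```

The pusher is up against its stop blocks, both racks are home against the gate, and I have handed the job in. No verdict was reported. I pressed the release plate with the closed fingers, slid the pusher about 120 mm to the stops, then lifted the fingers straight up. It took about 9 s of the 35 s allowed.

- **At the stop:** the push force rose to 22 N with the shoe against the stop block. The last close picture shows no visible gap at the +x shoe.
- **Racks and plate:** both racks stand upright, flush with each other and the gate. The plate looks up again, judged by eye only. After the lift the force reading was close to zero, with the fingers about 0.2 m above the pusher.
- **What went off plan:** early in the slide the plate rose to about 3.6 mm pressed, short of the 5 mm needed to slide freely. I stopped and pressed it fully again before pushing on. It read 5.6 to 7.8 mm at each check after that, worked out from the tool height.
- **Not measured:** I did not measure the bystanders after the move. The arm went nowhere near them at low height.

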